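Hang the cutlery holder in the washing-up tub

ROBOT

A 6-joint arm with a two-finger parallel gripper is mounted at the origin on a cart in front of the work surface, level with it; the furniture and walls round the work are solid. World frame = base frame: x ahead of the robot, y to its left, z up, the work surface at z = 0. Lengths are in m, angles in rad, forces in N, time in s.
With the tool pointing down it reaches from about 0.25 to 0.775 m from the base axis. Payload 8.9 kg.
Tool frame: the origin (TCP) lies at the very end of the fingers, on their centre line; the grasp point (between the pads) lies 19 mm behind it (grip_point_offset is the distance from the TCP to the grasp point, in m); z points along the fingers, y is the line along which they close (so a half turn about z gives the same grasp; the last joint's range is limited). The gripper opens to 85 mm and grips with 20 to 120 N. Pads are 22 mm wide; open, the fingers measure 114 mm over their backs; the gripper's body (76 mm by 85 mm) begins 54 mm behind the grasp point. The pads swing forward as they close: fully open they stand 13 mm farther back than shut.
Start: joints at [1.182, 0.291, -0.153, 1.127, 0, 1.431], TCP at [0.13, 0.509, 0.231] pointing down, gripper open.
Joint ranges: [-2.52, 2.52], [-0.91, 1.74], [-1.3, 1.37], [-1.96, 2.02], [-1.52, 1.47], [-3.14, 3.14]. Speed limits (rad/s): [2.22, 2.22, 2.79, 3.14, 3.14, 3.14].

INTERFACE

Orientations are given as a rotation vector (axis times angle).
In Python, from bench import * gives the robot as it stands. The module is installed in compiled form; this text tells all that it offers. Calls block until the motion is done:
- move_pose(position, orientation): joint-space move of the TCP to a pose.
- move_l(position, ori=None, velocity=0.15): straight line of the TCP; ori=None keeps the orientation; velocity is the mean speed in m/s.
- movej(angles): joint-space move.
- command_gripper(opening, effort=None): opening from 0.0 (shut) to 1.0 (fully open); effort is the grip in N (None keeps the last); returns when the fingers have stopped.
- dwell(seconds).
- solve_ik(position, orientation): joint angles nearest the present ones, or None.
- get_image(name): name is "scene" or "top"; returns the picture (420x560x3 uint8, red, green, blue); there is no depth.
- camera_params(name): a dict with "vertical_fov" (degrees; the focal length in pixels is half the picture's height over the tangent of half this angle, whatever the lens; pixels are square), "cx", "cy" (the principal point, pixels), "T" (4x4, takes a point from camera to world coordinates). Camera axes: x right, y down, z forward; pixel columns grow to the right and rows downward; lengths in m; the calibration is good to about 2 mm. A picture is of the moment at which its call begins. camera_params takes no time and is no camera call.
A pose or a line that the arm cannot do raises IKError and nothing moves.
- job_done(): hands the job in; it is judged then, once.
Readings, each from a call of its own:
- current_t(): time.
- current_joints(): joint angles.
- current_dq(): joint speeds.
- current_tau(): joint torques, N m.
- current_tool_pos(): TCP position.
- current_eef_rot(): TCP orientation.
- current_ft_force(): force on the tool from outside, world axes, zero at the start.
- current_wrist_torque(): the same for the moment, N m.
- current_width(): opening from 0.0 (shut) to 1.0 (fully open).
- current_grip_force(): force on a finger pad.
Only numpy, scipy, OpenCV 4.12 (cv2) and the standard library are available. Lean on these libraries where they do the work, as an engineer would, in place of code of your own. Each camera call takes 0.05 s, during which the arm holds its last target. There are 200 camera calls.

TASK

Get the tub ready for washing up: hang the steel cutlery holder inside the grey tub by hooking its bent lip over the rim of one of the tub's two long sides, so that the lip is fully down on the rim and the holder hangs free of the tub's bottom. Let go of it, and do not push the tub out of place or disturb the copper tumbler.

Things in the scene. Friction and masses are not known exactly. Their poses are not given: they have to be found in the camera images.
- tub: Loose grey plastic washing-up tub, open at the top, 1.6 kg, 130 mm high. Origin: centre of its underside, z up. Inside 172 mm along its x (short way) and 252 mm along its y; bottom 6 mm, walls 5 mm thick, vertical. The long sides are the walls whose inner faces are at x = -86 and x = +86 mm; at yaw 0 one faces the robot (start within 0.35 rad of that). Handle ledges on the short ends.
- tub_rim (a point): Centre of the tub's mouth, level with the rim's top (130 mm above the tub's origin); axes as the tub. The rim is 8 mm thick and 10 mm high, flush with the wall inside: on the long sides it reaches from 86 to 94 mm from the centre. To the right of the tub lies the gas hob with an extractor hood above it: the arm should be drawn in before it swings past.
- holder: Loose steel cutlery holder, 0.15 to 0.3 kg, standing upright: open-topped box 50 (x) x 52 (y) x 90 mm high, walls 3 mm, with a hook. Origin: centre of its underside, z up. Grip it from above by the plain side walls (y = -26 and +26 mm). The back plate (outer face x = -25 mm) rises to 100 mm and folds over to -x and down. At the start the lip points to the robot (-x) within 0.5 rad.
- holder_bridge (a point): Middle of the underside of the hook's top (holder frame x = -34, z = 97 mm), which shall rest on the rim; axes as the holder. The hook opens downward, 52 mm wide along y, with a gap of 18 mm (x = -25 to -43 mm) between back plate and lip.
- holder_lip (a point): Lower end of the straight part of the lip (holder frame x = -44.5, z = 78 mm; lip 3 mm thick); below it a small flare leans outward, down to 71 mm. Axes as the holder. Hung up, the holder may lean by about 0.1 rad.
- copper_tumbler: Loose copper-coloured tumbler without hook, 67 mm across, 102 mm high, origin at the centre of its underside; stands near the holder (the two may change places). To be left alone.
Not all that is in view belongs to the job. What is shaped like the holder but red is not meant.

How it is judged:
At the end, for the whole second after the job is handed in: The holder hangs at rest on a long side of the tub: its body inside, its lip outside the rim and at least 10 mm below the rim's top, the underside of the hook's top within 8 mm of the rim's top, leaning less than 0.25 rad; the tub stands level (((x of holder_lip in the frame of tub below -0.092 m and x of holder in the frame of tub between -0.084 and 0 m) or (x of holder_lip in the frame of tub above 0.092 m and x of holder in the frame of tub between 0 and 0.084 m)) and y of holder in the frame of tub between -0.115 and 0.115 m and z of holder_bridge in the frame of tub_rim between -0.006 and 0.008 m and z of holder_lip in the frame of tub_rim below -0.01 m and angle between holder's own z axis and vertical below 0.25 rad and angle between tub's own z axis and vertical below 0.05 rad and contact force between holder and tub above 0.5 N and linear speed of holder below 0.03 m/s and angular speed of holder below 0.3 rad/s); the robot touches nothing.
It fails at once if the tub is pushed more than 50 mm from where it stood (distance of tub from where it was at the start of the episode above 0.05 m).
It fails at once if the copper tumbler is moved more than 30 mm or tipped over (distance of copper_tumbler from where it was at the start of the episode above 0.03 m or angle between copper_tumbler's own z axis and vertical above 0.5 rad).
It also fails if it takes over 48 s, if anything falls off the work surface, if the arm or the gripper's body presses on something with over 40 N, if the wrist force passes 120 N, or if a joint passes its speed limit or range.

## Working session

There is one attempt and no reset: what is moved stays moved. The work goes in short steps, each a Python script; the robot and the scene stay as the last script left them, time stands still between calls to the robot, and variables do not carry over. Pictures are saved under pics/ and viewed, at most 10 in all, crops included, and the job is handed in when it is done.

```bash
mkdir -p pics
python3 - <<'E'
from bench import *
import cv2,numpy as np
for n in("scene","top"):
    im=get_image(n); cv2.imwrite(f"pics/{n}0.png",im[:,:,::-1]); p=camera_params(n); print(n,p["vertical_fov"],p["cx"],p["cy"]);print(np.round(p["T"],3))
print(current_t(),current_tool_pos(),current_eef_rot())
E
```

```text
scene 48.091063673519045 280.2411265826697 214.48769000078428
[[ 0.864 -0.218  0.453  0.106]
 [-0.503 -0.342  0.794 -0.509]
 [-0.018 -0.914 -0.405  0.474]
 [ 0.     0.     0.     1.   ]]
top 45.972639338576414 276.45809889811164 204.3511977393153
[[ 0.029 -0.991  0.128  0.344]
 [-0.999 -0.024  0.036  0.154]
 [-0.032 -0.129 -0.991  1.099]
 [ 0.     0.     0.     1.   ]]
0.1 [0.12963336 0.50834649 0.23081119] [-3.91346794e-01 -3.11681770e+00  1.74124084e-03]
```

View pics/scene0.png

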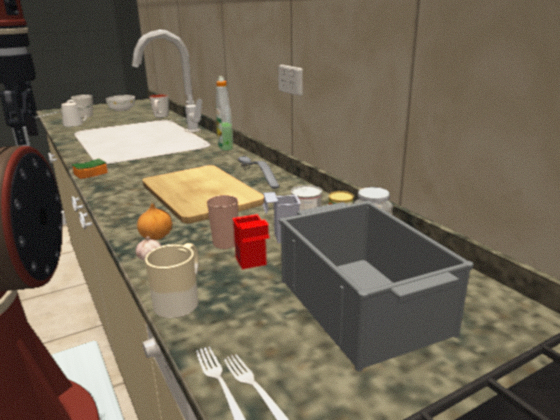

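View pics/top0.png

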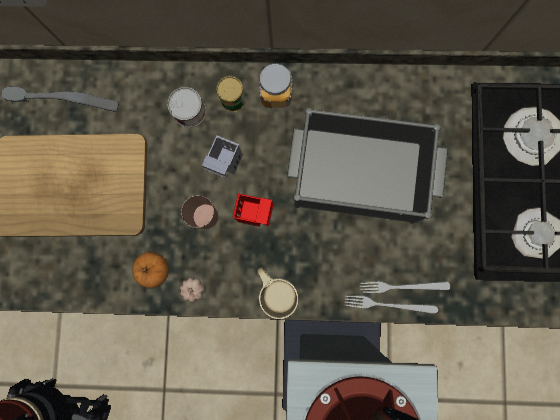

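Scene: grey tub at scene (370,280)/top (367,165). Candidates for the holder: bluish steel hook box at top (222,155)/scene (287,215); red look-alike at top (253,209)/scene (250,240), not meant; copper tumbler at top (198,211)/scene (223,222), to be left. I choose the steel one and check it in a crop.

```bash
cat > h.py <<'E'
import cv2,numpy as np
from bench import *
def ray(n,uv,z):
    p=camera_params(n); f=210/np.tan(np.radians(p["vertical_fov"])/2); T=np.array(p["T"])
    d=T[:3,:3]@np.array([(uv[0]-p["cx"])/f,(uv[1]-p["cy"])/f,1]); o=T[:3,3]
    return o+d*(z-o[2])/d[2]
def crop(im,x,y,w,h,s,name):
    cv2.imwrite(name,cv2.resize(im[y:y+h,x:x+w,::-1],None,fx=s,fy=s,interpolation=cv2.INTER_CUBIC))
E
python3 - <<'E'
import cv2,numpy as np
a=cv2.imread("pics/top0.png"); s=cv2.imread("pics/scene0.png")
A=cv2.resize(a[125:185,192:252],(600,600),interpolation=cv2.INTER_CUBIC)
cv2.imwrite("pics/c1.png",A)
B=cv2.resize(a[95:230,280:455],None,fx=4.4,fy=4.4,interpolation=cv2.INTER_CUBIC)
cv2.imwrite("pics/c2.png",B)
E
```

```text
(no output)
```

View pics/c1.png

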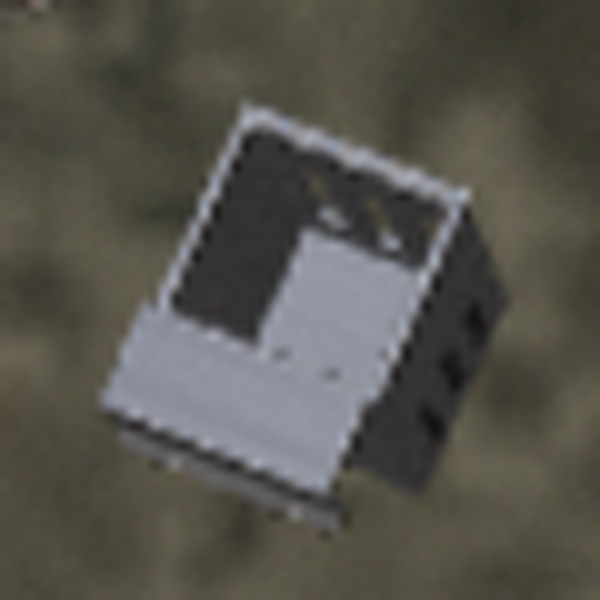

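View pics/c2.png

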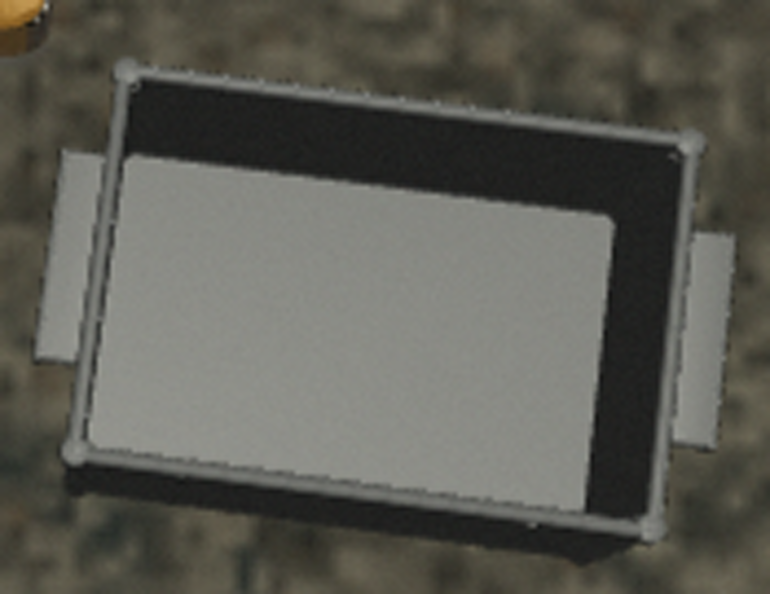

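The crop c1 shows the right thing: steel box, hook plate front edge (103,402)-(328,490) toward the robot, far box corners (245,105),(468,190) (10x, offset 192,125). c2 shows the tub's rim corners at (126,72),(692,146),(650,528),(75,453) (4.4x, offset 280,95).

Run:
```python
from h import *
def fit(n,px,loc,s,off):
    W=np.array([ray(n,[(u+.5)/s-.5+off[0],(v+.5)/s-.5+off[1]],l[2])[:2] for (u,v),l in zip(px,loc)]); L=np.array(loc)[:,:2]
    Wc=W.mean(0);Lc=L.mean(0); a=((W-Wc)@[1,1j]); b=((L-Lc)@[1,1j]); c=(a*b.conj()).sum()/(abs(b)**2).sum()
    yaw=np.angle(c); R=np.array([[np.cos(yaw),-np.sin(yaw)],[np.sin(yaw),np.cos(yaw)]]); t=Wc-R@Lc
    print("pos",t.round(4),"yaw",yaw.round(3),"scale",abs(c).round(3),"res",np.abs(W-(L@R.T+t)).max().round(4)); return t,yaw
# image up=+x, left=+y
fit("top",[(126,72),(692,146),(650,528),(75,453)],[(.09,.13,.13),(.09,-.13,.13),(-.09,-.13,.13),(-.09,.13,.13)],4.4,(280,95))
fit("top",[(245,105),(468,190),(328,490),(103,402)],[(.025,.026,.09),(.025,-.026,.09),(-.046,-.026,.1),(-.046,.026,.1)],10,(192,125))
a=get_image("top"); r,g,b=[a[...,i].astype(int) for i in range(3)]
print("tumbler", ray("top",(198,211),.1), "jar", ray("top",(231,88),.08))
```

```text
pos [0.5584 0.0114] yaw -0.112 scale 0.989 res 0.0022
pos [0.5866 0.3065] yaw -0.358 scale 0.991 res 0.0007
tumbler [0.45591457 0.34974254 0.1       ] jar [0.72583395 0.29542691 0.08      ]
```

```bash
cat >> h.py <<'E'
from scipy.spatial.transform import Rotation as Ro
def ori(yaw):
    y=np.array([-np.sin(yaw),np.cos(yaw),0]); z=np.array([0,0,-1.]); return Ro.from_matrix(np.c_[np.cross(y,z),y,z]).as_rotvec()
def at(p,yaw,l,z): return [p[0]+np.cos(yaw)*l[0]-np.sin(yaw)*l[1],p[1]+np.sin(yaw)*l[0]+np.cos(yaw)*l[1],z]
TUB,TY=(.5584,.0114),-.112
HOL,HY=(.5866,.3065),-.358
E
python3 - <<'E'
from h import *
command_gripper(1.0,40)
p=at(HOL,HY,(-.003,0),.2)
move_pose(p,ori(HY)); print(current_t(),current_tool_pos())
move_l(p[:2]+[.05],velocity=.12); print(current_tool_pos(),current_ft_force())
command_gripper(0.0,40); print(current_width(),current_grip_force())
move_l(p[:2]+[.09],velocity=.1)
move_l(p[:2]+[.235],velocity=.2)
print(current_t(),current_width(),current_grip_force(),current_ft_force())
q=at(TUB,TY,(-.056-.003,.03),.235)
move_pose(q,ori(TY)); dwell(.3)
print(current_t(),current_tool_pos(),current_width(),current_ft_force(),current_joints())
a=get_image("top"); s=get_image("scene")
cv2.imwrite("pics/t1.png",a[:,:,::-1]);cv2.imwrite("pics/s1.png",s[:,:,::-1])
crop(s,180,100,280,210,2.8,"pics/s1c.png")
E
```

```text
2.175 [0.5830525  0.30856875 0.20026724]
[0.58434701 0.30777578 0.0508475 ] [-0.22846896 -0.65063251 -0.53573683]
0.6027735493638753 42.87940979003906
5.4083 0.6047335126859726 42.32106864452362 [ 0.19989908 -0.02935627 -2.97282636]
6.7667 [0.50334496 0.04843902 0.23480879] 0.6050618032495236 [-0.32190581 -0.09089234 -2.45442793] [-4.87682337e-02  2.52210971e-01 -1.96593464e-01  1.12221503e+00
  5.84847401e-05  6.22651766e-02]
```

View pics/s1c.png

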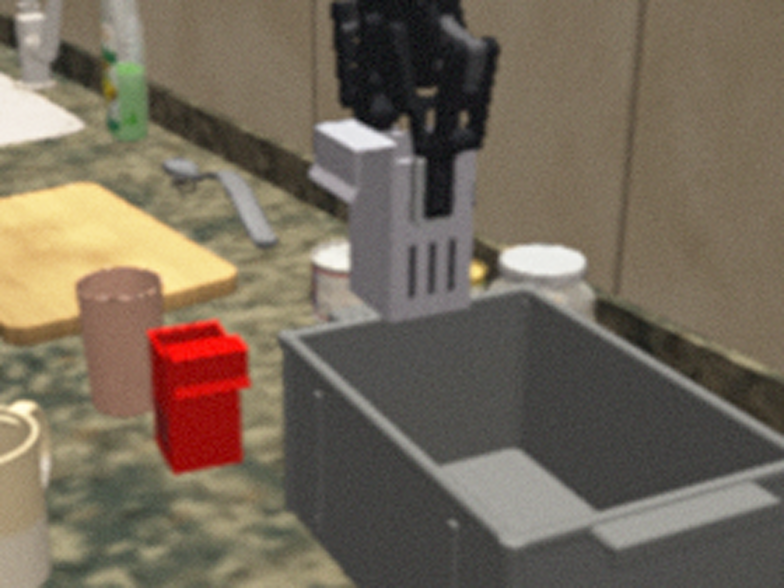

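The crop shows the holder upright in the fingers, hook top front corners at about (315,125) and (354,153), near rim outer corners at (283,338) and (503,543) (2.8x, offset 180,100). Checking the relative offset in this view.

Run:
```python
from h import *
P=lambda u,v:((u+.5)/2.8-.5+180,(v+.5)/2.8-.5+100)
c,s=np.cos(TY),np.sin(TY)
def tub(w): d=w[:2]-np.array(TUB); return np.round([c*d[0]+s*d[1],-s*d[0]+c*d[1]],4)
for uv in((315,125),(354,153),(395,149)): print("hook",tub(ray("scene",P(*uv),.285)))
for uv in((283,338),(503,543),(525,291)): print("rim",tub(ray("scene",P(*uv),.130)))
```

```text
hook [-0.1024  0.0521]
hook [-0.1071 -0.0035]
hook [-0.0859 -0.0066]
rim [-0.0935  0.1213]
rim [-0.0939 -0.1325]
rim [0.0838 0.1192]
```

Run:
```python
from h import *
q=at(TUB,TY,(-.058,.03),.235)
z=.235
move_l(q[:2]+[.13],ori(TY),velocity=.15); f0=np.array(current_ft_force()); print(current_t(),f0)
z=.13
while z>.078:
    z-=.003; move_l(q[:2]+[z],velocity=.03); f=np.array(current_ft_force())-f0
    if np.abs(f).max()>1.5: print(round(z,3),f.round(1))
    if f[2]>6 or np.abs(f[:2]).max()>8: break
print(current_t(),z,current_tool_pos(),f)
s=get_image("scene"); cv2.imwrite("pics/s2.png",s[:,:,::-1]); crop(s,240,120,200,150,4,"pics/s2c.png")
```

```text
7.7167 [-0.20249644  0.94620508 -1.91056557]
0.127 [ 0.5 -1.3 -1.5]
0.115 [ 0.9 -1.5 -0.5]
0.112 [ 0.5 -1.  -1.7]
0.109 [ 0.5 -1.8 -0.2]
0.082 [-1.9  1.   5.9]
0.079 [-8.7  0.1 29.9]
11.9667 0.07899999999999996 [0.50476223 0.04788487 0.08103306] [-8.72128966  0.07250069 29.9292001 ]
```

View pics/s2c.png

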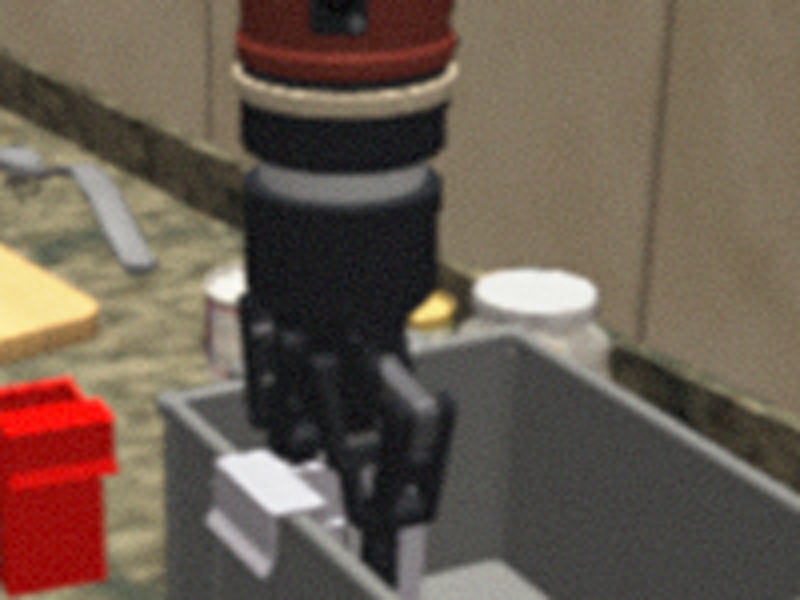

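The hook's lip hangs outside the near rim, the top (270,480) sits on it, and contact came at the expected height. Relieve, release, back out.

Run:
```python
from h import *
q=at(TUB,TY,(-.058,.03),.083)
move_l(q,velocity=.03); print(current_ft_force())
command_gripper(.9); dwell(.2)
move_l(q[:2]+[.13],velocity=.06); move_l(q[:2]+[.26],velocity=.15)
move_pose([.33,.15,.3],ori(TY)); dwell(.5)
print(current_t(),current_ft_force())
s=get_image("scene"); t=get_image("top"); cv2.imwrite("pics/t3.png",t[:,:,::-1])
A=cv2.resize(s[150:360,240:480,::-1],(390,341)); B=cv2.resize(t[95:230,280:440,::-1],(400,338))
cv2.imwrite("pics/f.png",np.hstack([A[:338],B]))
```

```text
[ 0.04251914  0.86561086 -1.8361889 ]
16.1583 [0.3767644  0.08237763 0.34846669]
```

View pics/f.png

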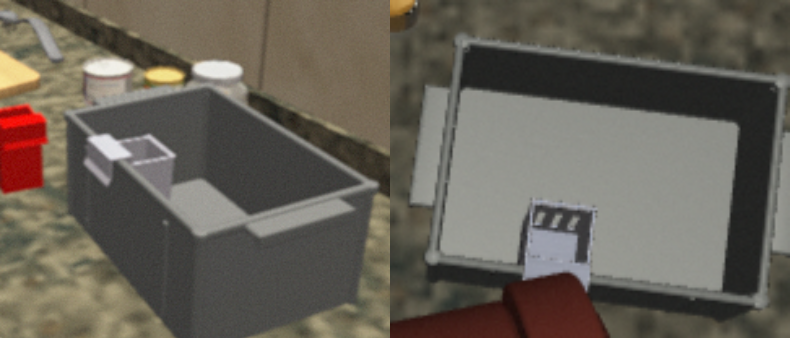

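The holder hangs on the near long side at (110,150), with its lip outside and its body inside. The tub hasn't visibly moved and the robot is clear.

```bash
python3 -c "
from bench import *
print(job_done())"
```

```text
the job is handed in; nothing more can be done
None
```

The steel holder hangs by its lip on the tub's near long side with the gripper clear, and I handed the job in at about 16 s; the judge's verdict was not shown to me.

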